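# Load the grooved decking sample into the analyser

## Task

Load the grooved decking sample into the analyser: turn the carousel until that sample stands in the open front of the guard, lift it out and lay it flat, grooves up and square between the rails, in the empty loading bay in front of the feed slide, and let go of it. Then push the feed slide to the very end of its travel so that it feeds the sample into the chamber, and come off it there so that it snaps back home by itself. Leave the other samples in their pockets and do not disturb the jar or the dish.

Things in the scene. Friction and masses are not known exactly. Their poses are not given: they have to be found in the camera images.
- deck_center (a point): Centre of the wanted sample: loose pale block of grooved decking, 80 mm long (its x), 40 wide (its y), 38 high (z up), about 75 g. On top five ribs 10 mm wide and 10 mm high run along its y. Grip it across the 40 mm width. It lies in a carousel pocket, its 80 mm radial, centre 59 mm above the table. A half turn about z makes no difference.
- plain_center (a point): Centre of another sample in the carousel, same wood and outer size, but with a plain flat top. Stays in its pocket.
- rebate_center (a point): Centre of another sample in the carousel, same wood and outer size, with one big step: 45 mm of its length is full height, the rest 20 mm high. Stays in its pocket. The fourth pocket is empty.
- carousel: Fixed stand of the carousel, origin on the table on the turning axis; its -x points to the open front, roughly to the robot. A clear box guard covers the rear, from x = -0.033 back to x = 0.173 and 175 mm to either side; its roof top is 96 mm above the table. The turntable, 332 mm across, has its top 40 mm above the table.
- front (a point): Fixed point in the middle of the open front, 115 mm from the carousel's axis, 59 mm above the table: a sample standing in the open front has its centre here (within about 25 mm).
- turntable (a joint): Turn of the carousel in rad from where it stood at the start, positive anticlockwise from above; free both ways, 0.1 N m of friction, stays where it is left. Four pockets at 90 degrees, centres 115 mm from the axis, each with 10 mm high end stops and corner ears; the middle 60 mm of the long sides is free for fingers.
- hub (a point): Centre of the spoked hub on the turning axis, 125 mm above the table; turns with the carousel. Pockets lie along its +x, +y, -x, -y; four level steel spokes stick out at 45 degrees between them, 12 mm thick, centre line at this height, each ending in a 20 mm ball 66 mm from the axis. The hub is 42 mm across, its top 140 mm above the table. About 2 N on a spoke turns it.
- analyser: Fixed analyser with loading bed, origin on the table under the middle of the loading bay; +y is the feed direction. The bed top is 30 mm above the table; two rails 10 mm high leave a channel 94 mm wide. The bay is free from the pusher face (y = -0.070, slide home) to the tunnel mouth (y = 0.070). Tunnel: 52 mm high, its top 88 mm above the table. Cabinet: from y = 0.164, 225 mm high.
- bay (a point): Middle of the loading bay, on the bed's surface (30 mm above the table), axes as the analyser. The sample is laid here with its 80 mm length across the channel (along x); 40 mm to either side along y will also do.
- chamber (a point): Point on the chamber floor, 110 mm past the bay's middle and 30 mm above the table, above which the sample's centre lies after a full stroke. A stop wall stands 30 mm beyond it.
- feed_slide (a joint): Travel of the feed slide in m: 0 = home, 0.160 = end stop. A spring (4 N at home, 12 N at the end; damping 15 N s/m) pulls it home. Its pusher face, 84 mm wide, goes from y = -0.070 to y = 0.090 of the analyser.
- paddle (a point): Middle of the rear (-y) face of the slide's upright black thumb paddle, 95 mm above the table, axes as the analyser; moves with the slide. 64 mm wide (x), 10 mm thick, top 111 mm above the table. Push this face towards +y; rising above its top frees the slide. A fixed end plate, 52 mm high, stands 33 mm behind it when home.
- jar: Bystander: closed glass sample jar, 68 mm across, 100 mm high, origin under its centre.
- dish: Bystander: white dish, 90 mm across, 35 mm high, origin under its centre.
Things that resemble listed ones, but are neither listed nor needed, are in the scene too. Leave any orange or red look-alike of the part that bears rebate_center alone. What is shaped like the part that bears plain_center but black or red is not meant.

How it is judged:
On the way, in this order (a step that is already met when the one before it is completed fails the run):
1. the grooved sample has been carried round to the open front of the guard, still in its pocket, and the carousel stands still (x of deck_center in the frame of carousel below -0.105 m and y of deck_center in the frame of carousel between -0.035 and 0.035 m and height (world z) of deck_center between 0.052 and 0.067 m and velocity of joint turntable between -0.15 and 0.15 rad/s), for 0.2 s.
2. the grooved sample lies flat and square in the loading bay, let go of, with the slide still home (x of deck_center in the frame of analyser between -0.009 and 0.009 m and y of deck_center in the frame of analyser between -0.05 and 0.055 m and z of deck_center in the frame of analyser between 0.043 and 0.055 m and angle between deck_center's own z axis and vertical below 0.1 rad and angle between the x axis of deck_center and the x axis of analyser, either way round below 0.2 rad and linear speed of deck below 0.02 m/s and value of joint feed_slide below 0.006 m and contact force between the fingers and deck below 0.1 N), for 0.2 s.
3. the feed slide has been pushed to its end with the sample in front of it (value of joint feed_slide above 0.154 m and y of deck_center in the frame of analyser above 0.1 m), for 0.04 s.
4. the slide is springing back by itself, the robot off it (value of joint feed_slide above 0.03 m and velocity of joint feed_slide below -0.05 m/s and contact force between each of the arm, the fingers and feed_slide below 0.1 N), for 0.02 s.
At the end, for the whole second after the job is handed in: The grooved sample lies flat in the chamber (centre 101 to 124 mm past the bay's middle along the feed, within 9 mm of the channel's middle line, square within 0.2 rad) at rest, the feed slide is home within 5 mm, and the other two samples lie in their carousel pockets (x of deck_center in the frame of analyser between -0.009 and 0.009 m and y of deck_center in the frame of analyser between 0.101 and 0.124 m and z of deck_center in the frame of analyser between 0.043 and 0.055 m and angle between deck_center's own z axis and vertical below 0.1 rad and angle between the x axis of deck_center and the x axis of analyser, either way round below 0.2 rad and linear speed of deck below 0.02 m/s and value of joint feed_slide below 0.005 m and horizontal distance between plain_center and hub between 0.105 and 0.126 m and height (world z) of plain_center between 0.052 and 0.067 m and horizontal distance between rebate_center and hub between 0.105 and 0.126 m and height (world z) of rebate_center between 0.052 and 0.067 m); the robot touches nothing.
It fails at once if a bystander is pushed more than 30 mm or tipped over (distance of any of jar, dish from where it was at the start of the episode above 0.03 m or angle between any of jar, dish's own z axis and vertical above 0.5 rad).
It fails at once if another sample is lifted out of its pocket (height (world z) of any of plain_center, rebate_center above 0.085 m).
It also fails if it takes over 61 s, if anything falls off the work surface, if the arm or the gripper's body presses on something with over 40 N, if the wrist force passes 120 N, or if a joint passes its speed limit or range.

## Robot

A 7-joint arm with a two-finger parallel gripper is mounted at the origin on the work surface. World frame = base frame: x ahead of the robot, y to its left, z up, the work surface at z = 0. Lengths are in m, angles in rad, forces in N, time in s.
With the tool pointing down it reaches from about 0.425 to 0.925 m from the base axis. Payload 6.8 kg.
Tool frame: the origin (TCP) lies at the very end of the fingers, on their centre line; the grasp point (between the pads) lies r.pinch_z behind it (r.pinch_z is the distance from the TCP to the grasp point, in m); z points along the fingers, y is the line along which they close (so a half turn about z gives the same grasp; the last joint's range is limited). The gripper opens to 85 mm and grips with 20 to 120 N. Pads are 22 mm wide; open, the fingers measure 114 mm over their backs; the gripper's body (76 mm by 85 mm) begins 54 mm behind the grasp point. The pads swing forward as they close: fully open they stand 13 mm farther back than shut.
Start: joints at [-1.365, 0.477, 0.022, 1.555, -0.011, 1.109, -0.083], TCP at [0.208, 0.642, 0.231] pointing down, gripper open.
Joint ranges: [-2.96, 2.96], [-0.34, 2.1], [-1.41, 1.46], [0.24, 2.44], [-1.37, 4.51], [0.17, 1.92], [-2.96, 2.96]. Speed limits (rad/s): [2.39, 2.39, 3.14, 3.14, 3.14, 3.14, 3.14].

## Interface

Orientations are given as a rotation vector (axis times angle).
In Python, from bench import status, grab_frame, camera_model, r gives the robot as it stands. The module is installed in compiled form; this text tells all that it offers.
- The arm moves only by the shell command python3 -m creep 'ROWS' [FORCE]. ROWS is text: rows parted by semicolons, each of 7 numbers parted by spaces: the turn, a rotation vector about the tool's x, y, z in rad, then the shift along the tool's x, y, z in mm, then the opening, from -1 (shut) to 1 (fully open). In form: rx ry rz tx ty tz fingers; .... A call has 1 to 10 rows; each row is the pose to reach, as a shift and turn from the pose commanded when the call began, along the tool's axes at that moment; what a row does not reach only later rows make up. A row lasts 1/8 s, in which the tool goes at most 62.5 mm and 10.7 degrees, less where a joint would pass 70% of its speed; a pose out of reach is approached as far as the arm can. A call with a gripper value outside its range is refused whole. The fingers move at their own pace and stop on an object; FORCE is the grip in N (left out, the last holds). Time passes only in rows, so rows that repeat a pose let the fingers close. It gives the time, the measured TCP pose, the force, the opening and the grip force at its end, in the units of the state.
- status.get_obs(): the state, without advancing time (a new reading comes with each control period).
- grab_frame(name): name is "scene" or "top" or "wrist"; returns (picture, depth): 420x560x3 uint8, red, green, blue; 420x560 float32, m along the optical axis (not along the pixel's ray), 0 where there is no reading.
- camera_model(name): a dict with "K" (3x3 intrinsics, pixels), "rvec" (rotation vector, rad) and "tvec" (3), from world to camera coordinates, as OpenCV has them. Camera axes: x right, y down, z forward; pixel columns grow to the right and rows downward; lengths in m; the calibration is good to about 2 mm. A picture is of the moment at which its call begins: read the wrist's pose just before it. camera_model takes no time and is no camera call; for the wrist camera it gives the pose at the moment of the call.
- r.hand_in(): hands the job in; it is judged then, once.
The state is a dict: "clock": time; "joints": joint angles; "qvel": joint speeds; "tau": joint torques, N m; "tcp_pos": TCP position; "orientation": TCP orientation; "contact_force": force on the tool from outside, world axes, zero at the start; "moment": the same for the moment, N m; "grip_width": finger opening in m; "gripper_force": force on a finger pad.
Only numpy, scipy, OpenCV 4.12 (cv2) and the standard library are available. Lean on these libraries where they do the work, as an engineer would, in place of code of your own. Each camera call takes 0.05 s, during which the arm holds its last target. There are 200 camera calls.

## Working session

There is one attempt and no reset: what is moved stays moved. The work goes in short steps, Python scripts to look and compute and a shell command to move; the robot and the scene stay as the last step left them, time stands still between calls to the robot, and variables do not carry over. Pictures are saved under pics/ and viewed, at most 12 in all, crops included, and the job is handed in when it is done.

```bash
mkdir -p pics
python3 - <<'E'
from bench import status, grab_frame, camera_model, r
import cv2,numpy as np
o=status.get_obs();print(o['clock'],o['tcp_pos'],o['orientation'],o['grip_width'],r.pinch_z)
for n in('scene','top'):
    p,d=grab_frame(n);np.savez(n+'0.npz',p=p,d=d);cv2.imwrite(f'pics/{n}0.png',p[:,:,::-1])
    m=camera_model(n);R=cv2.Rodrigues(np.array(m['rvec']))[0];print(n,-R.T@np.array(m['tvec']).ravel(),R.tolist(),m['K'])
E
```

```text
0.0 [0.20818042 0.64147445 0.23032344] [-4.90755733e-01 -3.10289252e+00  2.84353967e-03] 0.08504833406372204 0.0187
scene [1.68452583 0.24533898 1.05240621] [[-0.2835685574596336, 0.9589011827286571, 0.009868889595339603], [0.5806911476296719, 0.17989512331719526, -0.7939997076014738], [-0.7631426238160185, -0.21942257488297257, -0.6078380288752335]] [[488.40047458   0.         279.87804638]
 [  0.         488.40047458 222.01337419]
 [  0.           0.           1.        ]]
top [ 0.24865257 -0.09850091  1.17070901] [[-0.0062774086602122026, -0.9999767579254316, 0.0026604040022577685], [-0.9706031103507086, 0.005452842278197312, -0.24062391545442713], [0.24060381609202058, -0.004092691050108663, -0.9706147812401815]] [[414.88733323   0.         272.44208265]
 [  0.         414.88733323 209.41623079]
 [  0.           0.           1.        ]]
```

View pics/scene0.png

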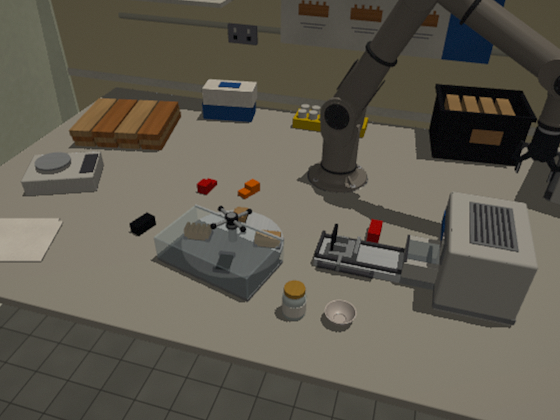

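View pics/top0.png

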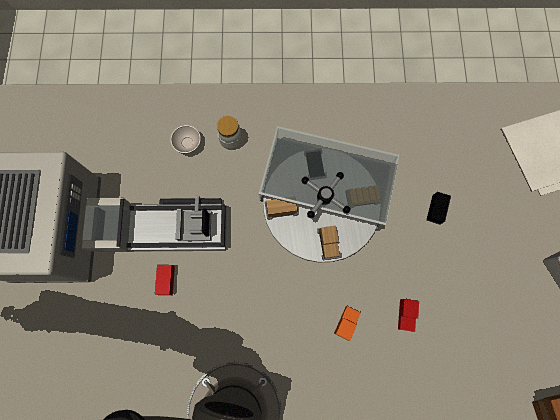

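Seen so far: the scene view shows the carousel at about (225,245), the analyser at (400,255), the jar at (294,300) and the dish at (340,314). In the top view the hub is at (326,194). Candidates in the top view are pale blocks at (363,196), (282,207) and (330,242), a grey patch at (316,164), and loose red, orange and black look-alikes at (165,280), (408,315), (348,323) and (438,208). The ribbed one at (363,196) looks right. I'll check it in a close crop.

```bash
cat > h.py <<'E'
from bench import status, grab_frame, camera_model, r
import cv2,numpy as np
def ray(n,u,v,z,m=None):
    m=m or camera_model(n);R=cv2.Rodrigues(np.array(m['rvec']))[0];c=-R.T@np.array(m['tvec']).ravel()
    d=R.T@np.linalg.inv(m['K'])@np.array([u,v,1.]);return c+d*(z-c[2])/d[2]
def pts(n,d,m=None):
    m=m or camera_model(n);R=cv2.Rodrigues(np.array(m['rvec']))[0];c=-R.T@np.array(m['tvec']).ravel()
    v,u=np.mgrid[:d.shape[0],:d.shape[1]]
    X=np.stack([u,v,np.ones_like(u)],-1)@np.linalg.inv(m['K']).T*d[...,None];return X@R+c
def crop(p,x0,x1,y0,y1,f,name):
    cv2.imwrite('pics/'+name,cv2.resize(p[y0:y1,x0:x1,::-1],None,fx=f,fy=f,interpolation=cv2.INTER_CUBIC))
E
python3 - <<'E'
from h import *
p=np.load('top0.npz')['p'];s=np.load('scene0.npz')['p']
a=cv2.resize(p[115:275,75:415],None,fx=2.3,fy=2.3,interpolation=cv2.INTER_CUBIC)
b=cv2.resize(s[195:300,145:415],(a.shape[1],210),interpolation=cv2.INTER_CUBIC)
cv2.imwrite('pics/crop0.png',np.vstack([a,b])[:,:,::-1])
E
```

```text
(no output)
```

View pics/crop0.png

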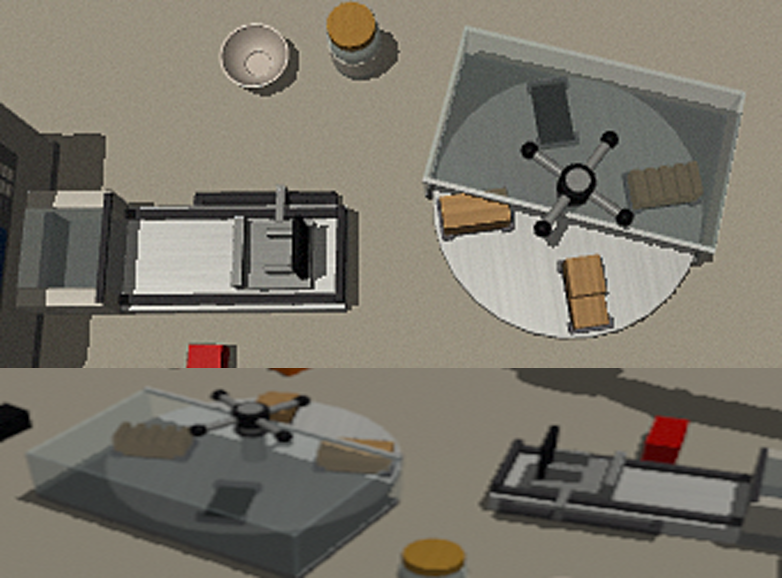

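The crop shows the ribbed block at crop (665,185), under the guard to the right (−y), and the stepped block at the front at (585,293). The plain one is at (475,212) and the empty pocket is at (552,113). The spoke balls are at (529,150), (610,139), (625,217) and (543,229). The ribbed block has to come round clockwise by about 80–90°.

Run:
```python
from h import *
np.set_printoptions(precision=4,suppress=True)
f=lambda x,y,z:ray('top',75+(x+.5)/2.3-.5,115+(y+.5)/2.3-.5,z)
hub=f(577,183,.14);print('hub',hub)
B=np.array([f(x,y,.125) for x,y in[(529,150),(610,139),(625,217),(543,229)]]);c=B.mean(0);print('balls',B[:,:2].tolist(),c)
for b in B: print(np.linalg.norm(b-c),np.degrees(np.arctan2(*(b-c)[1::-1])))
for q in[(430,180),(715,245),(743,93),(467,30)]:print('guard',f(*q,.096))
for n,q,z in[('deck',(665,185),.078),('plain',(475,212),.078),('reb',(585,293),.078)]:
    w=f(*q,z);print(n,w,np.linalg.norm((w-c)[:2]),np.degrees(np.arctan2(*(w-c)[1::-1])))
print('jar',f(352,23,.1),'dish',f(255,53,.035))
d=np.load('top0.npz')['d'];P=pts('top',d)
# heights in analyser zone
sub=P[195:255,75:235]
for name,lo,hi in[('bed',.025,.034),('rail',.037,.043),('paddle',.1,.118),('endplate',.047,.056),('roof',.084,.092)]:
    m=(sub[...,2]>lo)&(sub[...,2]<hi); m=m.astype(np.uint8);q=sub[m>0][:,:2]
    if len(q)>5: print(name,len(q),q.min(0),q.max(0),cv2.minAreaRect((q*1000).astype(np.float32)))
# bed lines
for q,z in[((131,222),.04),((350,222),.04),((125,306),.04),((350,308),.04),((137,217),.03),((237,221),.03),((137,295),.03),((235,295),.03),((300,218),.111),((300,275),.111)]:print(q,f(*q,z))
```

```text
hub [ 0.5437 -0.2404  0.14  ]
balls [[0.5876962265973156, -0.18874636834222908], [0.6004918732803486, -0.2825037709865027], [0.507730570369842, -0.29524681286318477], [0.4943285026010383, -0.20218185232026537]] [ 0.5476 -0.2422  0.125 ]
0.066819347715265 53.08418721671495
0.06654645420587249 -37.30832438893392
0.06636042573143239 -126.88605297740723
0.06657936077764252 143.0868119700276
guard [ 0.5609 -0.0743  0.096 ]
guard [ 0.4811 -0.4029  0.096 ]
guard [ 0.6674 -0.45    0.096 ]
guard [ 0.751  -0.1194  0.096 ]
deck [ 0.5584 -0.3537  0.078 ] 0.11202268210293773 -84.46883877865544
plain [ 0.5265 -0.1271  0.078 ] 0.11702773641260572 100.38933973430522
reb [ 0.429  -0.2533  0.078 ] 0.1190838770606512 -174.63644456172688
jar [0.7591 0.0205 0.1   ] dish [0.749  0.1511 0.035 ]
bed 2708 [0.4075 0.0294] [0.578  0.4015] ((493.4822082519531, 215.3160400390625), (170.55726623535156, 371.6142883300781), 0.22297272086143494)
rail 773 [0.4061 0.0294] [0.5714 0.4025] ((487.6759948730469, 215.79449462890625), (372.6347961425781, 165.226806640625), 89.66402435302734)
paddle 297 [0.3956 0.0724] [0.5561 0.402 ] ((474.3358154296875, 237.3508758544922), (329.23095703125, 160.43350219726562), 89.46590423583984)
endplate 414 [0.4075 0.0296] [0.5712 0.4012] ((488.7048645019531, 215.18955993652344), (371.381103515625, 163.68714904785156), 89.7997055053711)
roof 1818 [0.3997 0.0727] [0.5571 0.4023] ((477.9545593261719, 237.53115844726562), (329.6173095703125, 157.41917419433594), 89.84839630126953)
(131, 222) [0.5259 0.2912 0.04  ]
(350, 222) [0.5244 0.0245 0.04  ]
(125, 306) [0.4228 0.2906 0.04  ]
(350, 308) [0.4188 0.0224 0.04  ]
(137, 217) [0.5346 0.2878 0.03  ]
(237, 221) [0.5289 0.1645 0.03  ]
(137, 295) [0.4376 0.2806 0.03  ]
(235, 295) [0.4369 0.1625 0.03  ]
(300, 218) [0.5121 0.074  0.111 ]
(300, 275) [0.4459 0.0719 0.111 ]
```

Findings:
- The hub axis is near (0.547,−0.242), and the ball radius of 66 mm agrees with the description.
- The grooved pocket is at −82° and the front direction is about 166°, so I need about 112° clockwise.
- The bay is near (0.48,0.225).

My plan is to straddle the hub with the open fingers and turn the wrist. First I'll fly over the bay for a wrist look.

```bash
cat >> h.py <<'E'
def go(x,y,z,yaw=None):
    "delta in tool axes (mm) and turn (rotvec) to TCP x,y,z with tool down, tool y at azimuth yaw (deg)"
    from scipy.spatial.transform import Rotation as Ro
    o=status.get_obs();R=Ro.from_rotvec(o['orientation']);ax=R.as_matrix()
    t=ax.T@(np.array([x,y,z])-o['tcp_pos'])*1000
    cur=np.degrees(np.arctan2(ax[1,1],ax[0,1]));w=np.zeros(3)
    if yaw is not None:
        a=np.radians(yaw);Y=np.array([np.cos(a),np.sin(a),0]);Z=np.array([0,0,-1.]);G=np.stack([np.cross(Y,Z),Y,Z],1)
        w=(R.inv()*Ro.from_matrix(G)).as_rotvec()
    print('t',o['clock'],'tcp',o['tcp_pos'].round(4),'yaw',round(cur,1),'j7',round(o['joints'][6],2),'-> turn',w.round(3),'shift',t.round(1))
E
python3 -m creep '0 0 0.15 0 0 -60 1; 0 0 0.3 -40 -30 -100 1; 0 0 0.5 -90 -70 -100 1; 0 0 0.65 -140 -110 -100 1; 0 0 0.8 -190 -150 -100 1;0 0 0.95 -240 -190 -100 1; 0 0 1.1 -290 -230 -100 1; 0 0 1.117 -340 -270 -100 1; 0 0 1.117 -387 -313 -100 1; 0 0 1.117 -387 -313 -100 1'
python3 - <<'E'
from h import *
m=camera_model('wrist');p,d=grab_frame('wrist');np.savez('w1.npz',p=p,d=d,**m);cv2.imwrite('pics/w1.png',p[:,:,::-1])
go(.547,-.242,.25,8)
E
```

```text
clock: 1.35
tcp_pos: [0.4818, 0.2197, 0.3314]
orientation: [2.069, 2.362, -0.001]
contact_force: [-0.2, 0.5, -0.8]
grip_width: 0.0853
gripper_force: 0.0
t 1.4 tcp [0.4815 0.2207 0.3313] yaw 7.7 j7 -0.34 -> turn [ 0.     0.001 -0.006] shift [-467.3    3.3   81.7]
```

View pics/w1.png

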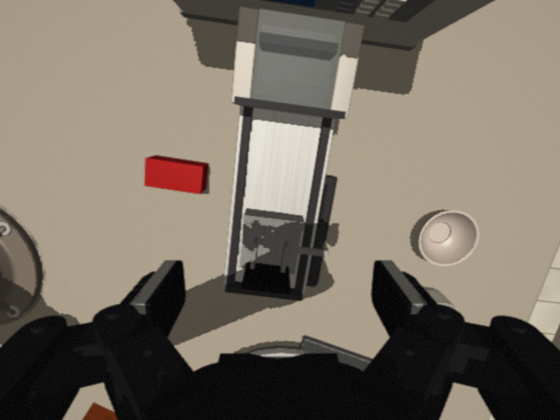

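The wrist view shows the white bed between dark rails, from about (250,120)–(330,120) down to (245,210)–(308,215). The tunnel mouth is at row ~110, the paddle at (268,275) and the dish at (447,238). I'll measure the channel from the white mask.

Run:
```python
from h import *
np.set_printoptions(precision=4,suppress=True)
f=np.load('w1.npz');p=f['p'];m={k:f[k] for k in('K','rvec','tvec')}
g=p.min(2).astype(int)
L=[];Rr=[]
for v in range(130,205,8):
    row=g[v,225:345]; w=np.where(row>150)[0]+225
    a,b=w.min(),w.max()
    # contiguous run around 280
    ok=g[v]>140
    a=280
    while ok[a-1]:a-=1
    b=280
    while ok[b+1]:b+=1
    A=ray('w',a-.5,v,.03,m);A4=ray('w',a-.5,v,.04,m);B=ray('w',b+.5,v,.03,m);B4=ray('w',b+.5,v,.04,m)
    print(v,a,b,A[:2],B[:2],'w30',np.linalg.norm(A-B),'w40',np.linalg.norm(A4-B4),A4[:2],B4[:2])
R=cv2.Rodrigues(m['rvec'])[0];print('cam',-R.T@m['tvec'].ravel())
for u,v,z in[(276,115,.03),(245,211,.068),(303,216,.068),(235,103,.088),(345,115,.088)]:print(u,v,ray('w',u,v,z,m))
P=pts('w',f['d'],m)
for u,v in[(280,160),(275,214),(268,265),(268,275),(268,293),(240,103),(340,112),(290,108)]:print(u,v,P[v,u])
```

```text
130 252 320 [0.4396 0.2704] [0.5332 0.2828] w30 0.09442387485995618 w40 0.09230004672687205 [0.4403 0.2708] [0.5318 0.2829]
138 250 318 [0.438  0.2594] [0.5322 0.2719] w30 0.09506669358169614 w40 0.09292840685445107 [0.4388 0.26  ] [0.5309 0.2722]
146 249 317 [0.4378 0.2484] [0.5327 0.261 ] w30 0.0957183315893855 w40 0.09356538790027163 [0.4386 0.2493] [0.5313 0.2616]
154 248 316 [0.4375 0.2373] [0.5331 0.25  ] w30 0.09637896460514524 w40 0.0942111616340267 [0.4384 0.2384] [0.5318 0.2508]
162 248 314 [0.4387 0.2262] [0.5321 0.2386] w30 0.094235772048915 w40 0.09211617481657072 [0.4395 0.2276] [0.5308 0.2397]
170 247 313 [0.4385 0.2148] [0.5326 0.2273] w30 0.0948952762603509 w40 0.09276084513562265 [0.4393 0.2164] [0.5312 0.2286]
178 246 312 [0.4383 0.2032] [0.533  0.2158] w30 0.09556407654258212 w40 0.09341460243368363 [0.4391 0.2051] [0.5317 0.2174]
186 246 310 [0.4395 0.1916] [0.532  0.2039] w30 0.0933694642481838 w40 0.09126935243604527 [0.4402 0.1938] [0.5307 0.2058]
194 245 309 [0.4393 0.1797] [0.5325 0.1921] w30 0.09403691909438502 w40 0.0919217945602836 [0.44   0.1822] [0.5312 0.1943]
202 243 308 [0.4376 0.1674] [0.5329 0.1801] w30 0.09617111987301134 w40 0.09400799184761054 [0.4384 0.1702] [0.5316 0.1825]
cam [0.4737 0.2887 0.4746]
276 115 [0.4702 0.2943 0.03  ]
245 211 [0.4453 0.1658 0.068 ]
303 216 [0.5236 0.1691 0.068 ]
235 103 [0.4217 0.3005 0.088 ]
345 115 [0.5511 0.3042 0.088 ]
280 160 [0.4836 0.2352 0.0315]
275 214 [0.4864 0.1604 0.0462]
268 265 [0.4861 0.0832 0.0518]
268 275 [0.4871 0.0826 0.0814]
268 293 [0.4918 0.0379 0.0529]
240 103 [0.4281 0.3011 0.0937]
340 112 [0.5441 0.3066 0.0907]
290 108 [0.4857 0.3032 0.0935]
```

The channel measures 94 mm wide, as it should. Its centre is x≈0.485, it runs along world +y, and the bay middle is y≈0.229. Now to the hub.

```bash
python3 -m creep '0 0 0 -60 0 0 0.6; 0 0 0 -120 0 0 0.6; 0 0 0 -180 0 0 0.6; 0 0 0 -240 0 0 0.6; 0 0 0 -300 0 0 0.6; 0 0 0 -360 0 0 0.6;0 0 0 -420 0 0 0.6; 0 0 0 -467 3 40 0.6; 0 0 0 -467 3 60 0.6; 0 0 0 -467 3 60 0.6'
python3 - <<'E'
from h import *
m=camera_model('wrist');p,d=grab_frame('wrist');np.savez('w2.npz',p=p,d=d,**m);cv2.imwrite('pics/w2.png',p[:,:,::-1])
go(.547,-.242,.108,8);print(status.get_obs()['grip_width'])
E
```

```text
clock: 2.65
tcp_pos: [0.5476, -0.2352, 0.2692]
orientation: [-2.056, -2.37, 0.002]
contact_force: [-0.7, 0.3, 0.4]
grip_width: 0.0684
gripper_force: 0.0
t 2.7 tcp [ 0.5484 -0.2353  0.2707] yaw 8.2 j7 0.71 -> turn [-0.002 -0.001  0.003] shift [ -6.6  -2.1 162.7]
0.0687082875814869
```

View pics/w2.png

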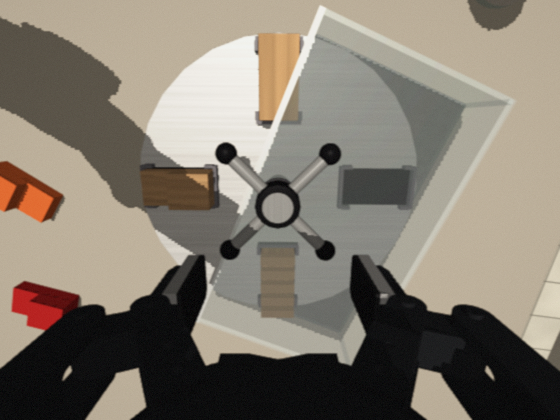

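Hub at (278,206), balls at (226,153), (330,154), (231,250) and (325,250). The grooved block is at the bottom (277,283), under the guard, whose roof edge runs from (321,8) to (202,321). The spokes sit midway between the finger directions, as wanted.

Run:
```python
from h import *
f=np.load('w2.npz');m={k:f[k] for k in('K','rvec','tvec')}
B=np.array([ray('w',u,v,.125,m) for u,v in[(226,153),(330,154),(325,250),(231,250)]]);c=B.mean(0);print(c,[np.degrees(np.arctan2(*(b-c)[1::-1])).round(1) for b in B],ray('w',278,206,.14,m))
a,b=ray('w',321,8,.096,m),ray('w',202,321,.096,m);e=b-a;print(a,b,'front az',np.degrees(np.arctan2(-e[0],e[1]))%360,(np.degrees(np.arctan2(e[0],-e[1])))%360)
go(c[0],c[1],.108,8)
```

```text
[ 0.54890306 -0.24154671  0.125     ] [np.float64(142.8), np.float64(52.8), np.float64(-37.3), np.float64(-126.4)] [ 0.54871927 -0.23963784  0.14      ]
[ 0.5622945  -0.06658246  0.096     ] [ 0.48235286 -0.40081891  0.096     ] front az 166.54886661428262 346.54886661428264
t 2.7 tcp [ 0.5484 -0.2353  0.2707] yaw 8.2 j7 0.71 -> turn [-0.002 -0.001  0.003] shift [-6.500e+00 -1.000e-01  1.627e+02]
```

```bash
python3 -m creep '0 0 0 -6 0 50 0.6; 0 0 0 -6 0 100 0.6; 0 0 0 -6 0 140 0.6; 0 0 0 -6 0 163 0.6; 0 0 0 -6 0 163 0.6; 0 0 0.1 -6 0 163 0.6; 0 0 0.2 -6 0 163 0.6; 0 0 0.3 -6 0 163 0.6; 0 0 0.4 -6 0 163 0.6; 0 0 0.5 -6 0 163 0.6'
python3 -c "
from h import *
go(.549,-.2415,.108)"
```

```text
clock: 3.95
tcp_pos: [0.5504, -0.2433, 0.1108]
orientation: [2.583, 1.784, 0.004]
contact_force: [-1.0, -1.1, -0.9]
grip_width: 0.0681
gripper_force: 1.0
t 3.95 tcp [ 0.5504 -0.2433  0.1108] yaw -20.7 j7 0.44 -> turn [0. 0. 0.] shift [ 1.2 -1.9  2.8]
```

```bash
python3 -m creep '0 0 0.15 0 0 0 0.6; 0 0 0.3 0 0 0 0.6; 0 0 0.45 0 0 0 0.6; 0 0 0.6 0 0 0 0.6; 0 0 0.75 0 0 0 0.6; 0 0 0.9 0 0 0 0.6; 0 0 1.05 0 0 0 0.6; 0 0 1.2 0 0 0 0.6; 0 0 1.35 0 0 0 0.6; 0 0 1.4 0 0 0 0.6'
python3 - <<'E'
from h import *
m=camera_model('wrist');p,d=grab_frame('wrist');cv2.imwrite('pics/w3.png',p[:,:,::-1])
go(.549,-.2415,.108)
E
```

```text
clock: 5.2
tcp_pos: [0.5505, -0.2419, 0.1101]
orientation: [-3.126, 0.297, -0.004]
contact_force: [0.9, -0.2, -0.0]
grip_width: 0.0681
gripper_force: 0.0
t 5.25 tcp [ 0.5507 -0.2419  0.1101] yaw -100.9 j7 -0.7 -> turn [0. 0. 0.] shift [-1.7 -0.1  2.1]
```

View pics/w3.png

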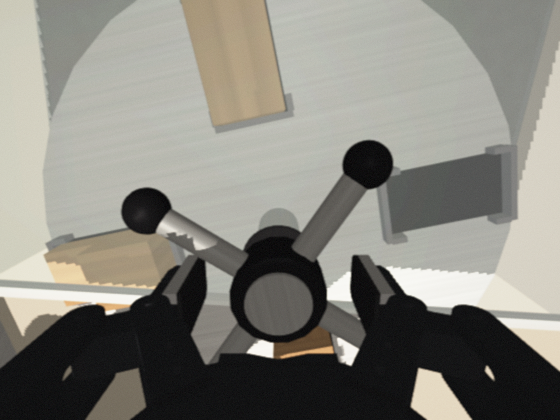

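The carousel turned with the fingers. The balls are at (146,210) and (368,163), the empty pocket is at (448,195), and the grooved block lies below, hidden by the hub. I'll work out the angle from the balls.

Run:
```python
from h import *
c=np.array([.549,-.2415])
for u,v in[(146,210),(368,163)]:
    b=ray('wrist',u,v,.125);print(b,np.linalg.norm(b[:2]-c),np.degrees(np.arctan2(*(b[:2]-c)[::-1])))
```

```text
[ 0.59435321 -0.19299148  0.125     ] 0.06640776049812493 46.92536019007091
[ 0.59638893 -0.28769302  0.125     ] 0.06617783172830347 -44.267837725735774
```

The pockets are now at 1.3°, so it has turned 96.7° and about 15° more is needed. Then back off slightly and rise.

```bash
python3 -m creep '0 0 0.1 0 0 0 0.6; 0 0 0.2 0 0 0 0.6; 0 0 0.25 0 0 0 0.6; 0 0 0.26 0 0 0 0.6; 0 0 0.15 0 0 0 0.6; 0 0 0.12 0 0 -50 0.6; 0 0 0.12 0 0 -110 1; 0 0 -0.05 60 0 -110 1; 0 0 -0.12 115 0 -110 1; 0 0 -0.12 115 0 -110 1'
python3 - <<'E'
from h import *
m=camera_model('wrist');p,d=grab_frame('wrist');np.savez('w4.npz',p=p,d=d,**m);cv2.imwrite('pics/w4.png',p[:,:,::-1])
go(.437,-.2147,.15,-103.5)
E
```

```text
clock: 6.5
tcp_pos: [0.6659, -0.2637, 0.2189]
orientation: [3.139, -0.098, 0.004]
contact_force: [-0.6, 0.8, -0.3]
grip_width: 0.0854
gripper_force: 0.0
t 6.55 tcp [ 0.6633 -0.2644  0.2188] yaw -93.8 j7 -0.78 -> turn [ 0.    -0.001  0.17 ] shift [-229.2  -34.8   68.6]
```

View pics/w4.png

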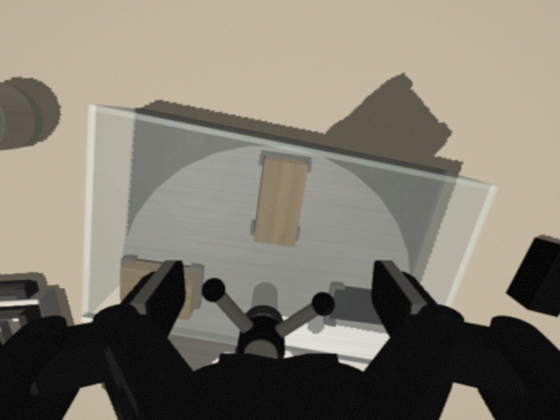

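The tool x axis pointed away from the robot, so I went over the guard, harmlessly high. The plain block at (282,200) is now at the rear. Now back to above the front.

```bash
python3 -m creep '0 0 0 -60 -9 0 1; 0 0 0.08 -118 -18 0 1; 0 0 0.17 -175 -27 0 1; 0 0 0.17 -229 -35 0 1; 0 0 0.17 -229 -35 0 1; 0 0 0.17 -229 -35 0 1'
python3 - <<'E'
from h import *
m=camera_model('wrist');p,d=grab_frame('wrist');np.savez('w5.npz',p=p,d=d,**m);a=p
t,d2=grab_frame('top');np.savez('t5.npz',p=t)
cv2.imwrite('pics/w5.png',np.hstack([cv2.resize(p,(480,360)),cv2.resize(t[140:280,245:415],(320,264))[:360] if 0 else cv2.copyMakeBorder(cv2.resize(t[140:280,245:415],(320,264)),0,96,0,0,0)])[:,:,::-1])
go(.437,-.2147,.15,-103.5)
E
```

```text
clock: 7.3
tcp_pos: [0.4361, -0.2135, 0.2187]
orientation: [-3.118, 0.373, -0.002]
contact_force: [0.0, -0.7, -0.1]
grip_width: 0.0853
gripper_force: 0.0
t 7.4 tcp [ 0.4369 -0.2141  0.2188] yaw -103.6 j7 -0.82 -> turn [ 0.    -0.001 -0.002] shift [ 0.2  0.5 68.8]
```

View pics/w5.png

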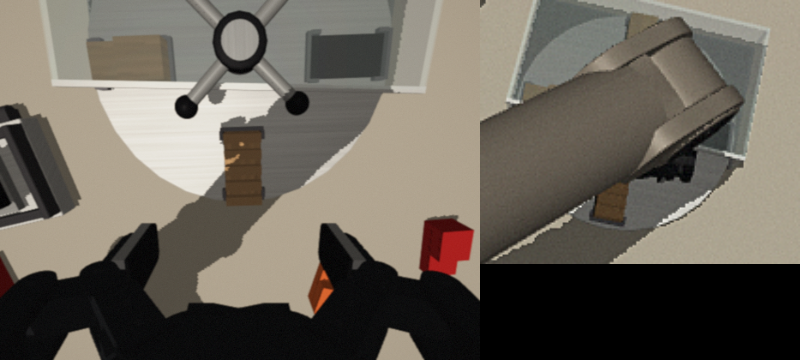

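The grooved block (five ribs) stands in the open front, at about (242,167) in the left picture. The rebate block is behind it, left under the guard, and the balls are at (185,107) and (297,102).

Run:
```python
from h import *
f=np.load('w5.npz');m={k:f[k] for k in('K','rvec','tvec')};s=560/480
Q=np.array([ray('w',u*s,v*s,.078,m) for u,v in[(223,132),(262,132),(263,197),(227,197)]]);print(Q,Q.mean(0))
h=f['p'].astype(int);P=pts('w',f['d'],m)
k=(P[...,2]>.068)&(P[...,2]<.088);k[:, :250]=0;k[:,320:]=0;k[:140]=0;k[250:]=0
q=P[k][:,:2]*1000;print(k.sum(),cv2.minAreaRect(q.astype(np.float32)),q.mean(0))
B=np.array([ray('w',u*s,v*s,.125,m) for u,v in[(185,107),(297,102)]]);c=B-[.549,-.2415,0]
print([(np.linalg.norm(x[:2]),np.degrees(np.arctan2(x[1],x[0]))) for x in c])
```

```text
[[ 0.48011008 -0.20724581  0.078     ]
 [ 0.47052491 -0.2467021   0.078     ]
 [ 0.40024546 -0.23252709  0.078     ]
 [ 0.40969086 -0.19357182  0.078     ]] [ 0.44014283 -0.2200117   0.078     ]
3491 ((435.13861083984375, -217.13836669921875), (40.04621887207031, 80.46245574951172), 78.26777648925781) [ 436.40390123 -217.59223699]
[(np.float64(0.06752789414659473), np.float64(123.16541691345866)), (np.float64(0.06628257918158086), np.float64(-146.62993598210664))]
```

The depth rectangle is 40×80 mm, centred at (0.435,−0.217), with its width axis at 78.3°. That agrees with the spokes, so I descend and grip.

```bash
python3 -m creep '0 0 -0.033 -1 3 50 1; 0 0 -0.033 -1 3 100 1; 0 0 -0.033 -1 3 140 1; 0 0 -0.033 -1 3 165 1; 0 0 -0.033 -1 3 173 1; 0 0 -0.033 -1 3 173 1; 0 0 -0.033 -1 3 173 -0.5; 0 0 -0.033 -1 3 173 -0.5; 0 0 -0.033 -1 3 173 -0.5; 0 0 -0.033 -1 3 173 -0.5' 40
python3 -c "
from h import *
print(status.get_obs()['gripper_force']);go(.485,.225,.2,-90)"
```

```text
clock: 8.65
tcp_pos: [0.4345, -0.2168, 0.046]
orientation: [-3.125, 0.323, -0.002]
contact_force: [-0.2, 1.2, 5.9]
grip_width: 0.0393
gripper_force: 40.2
40.22526428103447
t 8.65 tcp [ 0.4345 -0.2168  0.046 ] yaw -101.8 j7 -0.57 -> turn [-0.    -0.001 -0.206] shift [ -40.7 -442.8 -153.9]
```

```bash
python3 -m creep '0 0 0 0 0 -40 -0.5; 0 0 0 0 0 -90 -0.5; 0 0 0 0 -20 -135 -0.5; 0 0 -0.06 -6 -75 -154 -0.5; 0 0 -0.13 -12 -130 -154 -0.5; 0 0 -0.206 -18 -190 -154 -0.5; 0 0 -0.206 -24 -250 -154 -0.5; 0 0 -0.206 -29 -310 -154 -0.5; 0 0 -0.206 -35 -368 -154 -0.5; 0 0 -0.206 -42 -420 -154 -0.5'
python3 -m creep '0 0 0 0 -27 0 -0.5; 0 0 0 0 -27 0 -0.5; 0 0 0 0 -27 0 -0.5'
python3 - <<'E'
from h import *
m=camera_model('wrist');p,d=grab_frame('wrist');np.savez('w6.npz',p=p,d=d,**m);cv2.imwrite('pics/w6.png',p[:,:,::-1])
go(.485,.229,.037,-90);print(status.get_obs()['gripper_force'])
E
```

```text
clock: 9.9
tcp_pos: [0.4786, 0.2057, 0.1994]
orientation: [-3.141, -0.002, -0.0]
contact_force: [1.6, -0.2, -1.1]
grip_width: 0.0391
gripper_force: 44.0
clock: 10.28
tcp_pos: [0.4787, 0.229, 0.1994]
orientation: [3.141, -0.002, -0.0]
contact_force: [-0.3, -0.9, -0.9]
grip_width: 0.0393
gripper_force: 44.0
t 10.325 tcp [0.4788 0.2286 0.1995] yaw -90.1 j7 -1.41 -> turn [-0.     0.    -0.002] shift [  6.2  -0.4 162.5]
43.99196416139603
```

View pics/w6.png

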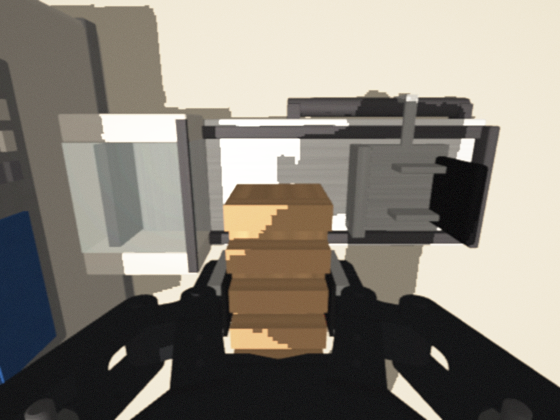

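The block is held with its ribs up (225–332, 185–355), square over the bay. The far rail is at row ~132, the tunnel frame at column ~190 and the pusher at column ~358. I'll check the block end and the rail numerically.

Run:
```python
from h import *
np.set_printoptions(precision=4,suppress=True)
f=np.load('w6.npz');m={k:f[k] for k in('K','rvec','tvec')}
R=cv2.Rodrigues(m['rvec'])[0];print('cam',-R.T@m['tvec'].ravel())
P=pts('w',f['d'],m)
for v in(180,183,186,190,195,200,204,208,215,230,240,250):print(v,P[v,280])
print('rails')
for u in(240,320):
  for v in range(120,148,3):print(u,v,P[v,u],f['p'][v,u])
for v in(126,138):print(v,ray('w',230,v,.04,m),ray('w',330,v,.04,m))
print('near rail',ray('w',215,233,.04,m),ray('w',215,243,.04,m),'mouth',ray('w',201,200,.03,m),'push',ray('w',350,200,.068,m))
k=(P[...,2]>.226)&(P[...,2]<.24);k[:,:215]=0;k[:,340:]=0;q=P[k][:,:2]*1000;print(cv2.minAreaRect(q.astype(np.float32)))
```

```text
cam [0.5492 0.229  0.3427]
180 [0.4912 0.227  0.0315]
183 [0.4881 0.227  0.0308]
186 [0.5201 0.2281 0.2013]
190 [0.52   0.2281 0.2093]
195 [0.5198 0.2282 0.2179]
200 [0.5196 0.2282 0.2252]
204 [0.5197 0.2283 0.2318]
208 [0.5186 0.2283 0.2332]
215 [0.5156 0.2283 0.2318]
230 [0.5101 0.2283 0.2328]
240 [0.5024 0.2282 0.2234]
250 [0.5015 0.2283 0.2315]
rails
240 120 [0.549  0.2653 0.029 ] [255 254 252]
240 123 [0.5463 0.2652 0.0306] [255 255 255]
240 126 [0.5437 0.2641 0.0409] [178 176 169]
240 129 [0.541  0.2642 0.0414] [120 113 114]
240 132 [0.5383 0.2642 0.0419] [115 109 109]
240 135 [0.5356 0.2644 0.041 ] [115 109 108]
240 138 [0.5328 0.2645 0.0409] [198 194 184]
240 141 [0.5293 0.266  0.0293] [255 255 255]
240 144 [0.5266 0.2658 0.0315] [255 255 254]
240 147 [0.5237 0.2661 0.0304] [255 254 254]
320 120 [0.5489 0.189  0.0312] [252 251 247]
320 123 [0.5462 0.1889 0.0308] [255 255 255]
320 126 [0.5436 0.1902 0.0416] [94 88 89]
320 129 [0.5408 0.1898 0.0395] [108 103 101]
320 132 [0.5382 0.1899 0.0412] [109 103 102]
320 135 [0.5355 0.1898 0.0412] [47 46 45]
320 138 [0.5327 0.1896 0.0404] [78 75 72]
320 141 [0.5293 0.1883 0.0309] [161 158 150]
320 144 [0.5265 0.1882 0.0307] [158 154 148]
320 147 [0.5236 0.1881 0.0311] [153 148 142]
126 [0.5437 0.2735 0.04  ] [0.5435 0.1807 0.04  ]
138 [0.5328 0.274  0.04  ] [0.5327 0.1802 0.04  ]
near rail [0.4382 0.2934 0.04  ] [0.4272 0.294  0.04  ] mouth [0.4704 0.3078 0.03  ] push [0.4798 0.1644 0.068 ]
((484.33221435546875, 229.49734497070312), (50.37881851196289, 71.63552856445312), 89.82099151611328)
```

Channel centre x is 0.4853 and block centre 0.480, so I shift +5 mm and go down 162 mm.

```bash
python3 -m creep '0 0 0 5 0 40 -0.5; 0 0 0 5 0 85 -0.5; 0 0 0 5 0 120 -0.5; 0 0 0 5 0 142 -0.5; 0 0 0 5 0 153 -0.5; 0 0 0 5 0 159 -0.5; 0 0 0 5 0 162 -0.5; 0 0 0 5 0 162 -0.5; 0 0 0 5 0 162 -0.5'
python3 - <<'E'
from h import *
go(.485,.229,.037,-90)
E
```

```text
clock: 11.45
tcp_pos: [0.4842, 0.2303, 0.0377]
orientation: [-3.141, 0.0, -0.001]
contact_force: [-0.5, 0.3, -1.1]
grip_width: 0.0392
gripper_force: 44.0
t 11.45 tcp [0.4842 0.2303 0.0377] yaw -90.0 j7 -1.23 -> turn [-0.    -0.001 -0.   ] shift [0.8 1.3 0.7]
```

```bash
python3 -m creep '0 0 0 0 0 1 -0.5; 0 0 0 0 0 2 -0.5; 0 0 0 0 0 2 -0.5; 0 0 0 0 0 2 0.5; 0 0 0 0 0 2 0.5; 0 0 0 0 0 2 0.5; 0 0 0 0 0 -20 0.5; 0 0 0 0 0 -60 0.5; 0 0 0 0 0 -120 0.5; 0 0 0 0 0 -160 0.5'
python3 - <<'E'
from h import *
np.set_printoptions(precision=4,suppress=True)
m=camera_model('wrist');p,d=grab_frame('wrist');np.savez('w7.npz',p=p,d=d,**m);cv2.imwrite('pics/w7.png',p[:,:,::-1])
P=pts('w',d,m);k=(P[...,2]>.060)&(P[...,2]<.078)&(P[...,1]>.195)&(P[...,1]<.27)&(P[...,0]>.43)&(P[...,0]<.55);q=P[k][:,:2]*1000;print(k.sum(),P[k].mean(0),cv2.minAreaRect(q.astype(np.float32)))
k=(P[...,2]>.1)&(P[...,2]<.12)&(P[...,1]<.15)&(P[...,0]>.43)&(P[...,0]<.55);q=P[k][:,:2]*1000
if k.sum()>5:print('paddle',k.sum(),P[k].mean(0),q.min(0),q.max(0))
print(status.get_obs()['grip_width']);go(.485,.05,.2,-90)
E
```

```text
clock: 12.7
tcp_pos: [0.4844, 0.2299, 0.1995]
orientation: [-3.141, 0.001, -0.002]
contact_force: [0.4, 0.7, 0.1]
grip_width: 0.0642
gripper_force: 0.0
2893 [0.4859 0.2308 0.0679] ((485.33831787109375, 230.8817901611328), (80.57788848876953, 39.99919891357422), 0.017362769693136215)
paddle 1594 [0.4874 0.0812 0.1088] [453.4995  73.8007] [517.4714  85.3804]
0.06405461911036565
t 12.75 tcp [0.4867 0.2301 0.2034] yaw -90.1 j7 -1.42 -> turn [-0.003 -0.006 -0.001] shift [ -1.5 180.1   2.9]
```

View pics/w7.png

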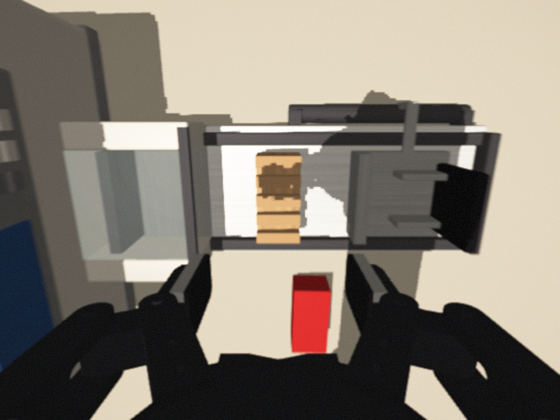

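The sample lies at (0.4853,0.2309), measures 40×80 mm, is square and let go. In the picture it's at (278,198), between the rails. The paddle's rear face is y≈0.0735, x 0.453–0.517, top 0.11. Now I shut the fingers and go behind the paddle.

```bash
python3 -m creep '0 0 0 1 50 0 -1; 0 0 0 1 105 0 -1; 0 0 0 1 160 0 -1; 0 0 0 1 190 0 -1; 0 0 0 1 190 0 -1; 0 0 0 1 190 40 -1; 0 0 0 1 190 85 -1; 0 0 0 1 190 118 -1; 0 0 0 1 190 118 -1; 0 0 0 1 190 118 -1'
python3 - <<'E'
from h import *
go(.485,.0735,.08,-90);print(status.get_obs()['contact_force'])
E
```

```text
clock: 14.0
tcp_pos: [0.4856, 0.0404, 0.0801]
orientation: [3.141, 0.0, 0.002]
contact_force: [1.0, -0.1, 0.3]
grip_width: 0.0
gripper_force: 0.0
t 14.0 tcp [0.4856 0.0404 0.0801] yaw -90.0 j7 -0.97 -> turn [ 0.    -0.001  0.   ] shift [ -0.6 -33.1   0.1]
[ 0.9654123  -0.12716319  0.33980137]
```

```bash
python3 -m creep '0 0 0 0 -15 0 -1; 0 0 0 0 -30 0 -1; 0 0 0 0 -46 0 -1; 0 0 0 0 -62 0 -1; 0 0 0 0 -78 0 -1; 0 0 0 0 -94 0 -1; 0 0 0 0 -110 0 -1; 0 0 0 0 -126 0 -1; 0 0 0 0 -142 0 -1; 0 0 0 0 -158 0 -1'
python3 - <<'E'
from h import *
np.set_printoptions(precision=4,suppress=True)
m=camera_model('wrist');p,d=grab_frame('wrist');o=status.get_obs();print(o['contact_force'],o['tcp_pos'])
cv2.imwrite('pics/w8.png',p[:,:,::-1])
P=pts('w',d,m);k=(P[...,2]>.1)&(P[...,2]<.116)&(P[...,1]<.3)&(P[...,0]>.45)&(P[...,0]<.525);q=P[k][:,:2]
if k.sum()>5:print('paddle',k.sum(),np.percentile(q,[2,50,98],axis=0))
E
```

```text
clock: 15.25
tcp_pos: [0.4858, 0.1954, 0.0805]
orientation: [3.137, -0.004, 0.005]
contact_force: [1.7, -13.8, 5.2]
grip_width: 0.0001
gripper_force: 6.8
[-0.3487 -9.6434  8.7858] [0.4859 0.1982 0.0803]
paddle 3011 [[0.4885 0.1838]
 [0.4982 0.2114]
 [0.5173 0.2188]]
```

View pics/w8.png

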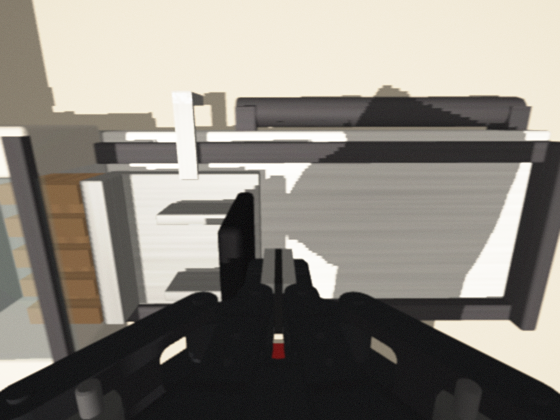

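The slide is at about 0.135 m of travel, with the sample (72,245) in front of the pusher entering the tunnel. I continue to the stop.

```bash
python3 -m creep '0 0 0 0 -8 0 -1; 0 0 0 0 -16 0 -1; 0 0 0 0 -22 0 -1; 0 0 0 0 -26 0 -1; 0 0 0 0 -26 0 -1; 0 0 0 0 -26 0 -1'
python3 -c "
from h import *
go(.485,.0735,.08,-90);print(status.get_obs()['contact_force'])"
```

```text
clock: 16.05
tcp_pos: [0.4858, 0.2195, 0.0805]
orientation: [3.135, -0.006, 0.005]
contact_force: [1.3, -16.1, 5.2]
grip_width: -0.0003
gripper_force: 8.1
t 16.05 tcp [0.4858 0.2195 0.0805] yaw -90.2 j7 -1.31 -> turn [ 0.006 -0.003 -0.004] shift [ -0.2 146.    1.4]
[  1.26817536 -16.08425124   5.20541839]
```

```bash
python3 -m creep '0 0 0 0 -3 0 -1; 0 0 0 0 -6 0 -1; 0 0 0 0 -6 0 -1; 0 0 0 0 -6 0 -1'
python3 -c "
from h import *
m=camera_model('wrist');p,d=grab_frame('wrist');P=pts('w',d,m);k=(P[...,2]>.1)&(P[...,2]<.116)&(P[...,1]<.3)&(P[...,0]>.49)&(P[...,0]<.525);q=P[k][:,:2];print(np.percentile(q,[2,50,98],axis=0))"
```

```text
clock: 16.55
tcp_pos: [0.4858, 0.2196, 0.0805]
orientation: [3.129, -0.013, 0.006]
contact_force: [1.0, -30.1, 6.6]
grip_width: -0.0001
gripper_force: 15.1
[[0.49149157 0.20811218]
 [0.49823851 0.23529812]
 [0.51721728 0.24284764]]
```

The force climbed to 30 N with no movement, so it's at the end stop (travel about 0.159). Now rise off it fast.

```bash
python3 -m creep '0 0 0 0 -3 -60 -1; 0 0 0 0 -3 -120 -1; 0 0 0 0 0 -140 -1; 0 0 0 0 0 -140 -1; 0 0 0 0 0 -140 -1; 0 0 0 0 0 -140 -1; 0 0 0 0 0 -140 -1; 0 0 0 0 0 -140 -1'
python3 - <<'E'
from h import *
np.set_printoptions(precision=4,suppress=True)
m=camera_model('wrist');p,d=grab_frame('wrist');np.savez('w9.npz',p=p,d=d,**m)
t,_=grab_frame('top')
cv2.imwrite('pics/w9.png',np.hstack([cv2.resize(p,(400,300)),cv2.resize(t,(400,300))])[:,:,::-1])
P=pts('w',d,m);k=(P[...,2]>.1)&(P[...,2]<.12)&(P[...,1]<.25)&(P[...,0]>.43)&(P[...,0]<.55);q=P[k][:,:2]
if k.sum()>5:print('paddle',k.sum(),np.percentile(q,[2,50,98],axis=0))
o=status.get_obs();print(o['contact_force'],o['tcp_pos'])
E
```

```text
clock: 17.6
tcp_pos: [0.4848, 0.2299, 0.2189]
orientation: [3.141, -0.001, -0.001]
contact_force: [-0.4, -0.4, -0.0]
grip_width: -0.0
gripper_force: 0.0
paddle 1338 [[0.4561 0.0749]
 [0.4879 0.0822]
 [0.5164 0.0843]]
[ 0.6852 -0.0051 -0.1278] [0.4849 0.2299 0.2191]
```

View pics/w9.png

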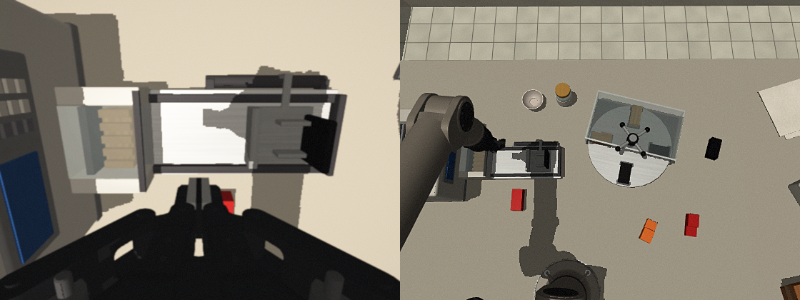

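The slide is home, the sample (117,140) sits square in the chamber under the clear tunnel, the other two samples are in their pockets, and the jar and dish are unmoved. Handing in.

```bash
python3 -c "
from bench import r
print(r.hand_in())"
```

```text
the job is handed in; nothing more can be done
None
```

The grooved sample was fed into the chamber, the slide sprang home by itself, and the job is handed in at about 17.7 s of the 61 s; the final pictures show the other samples in their pockets and the jar and dish in place, but the hand-in gave no verdict.

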